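Start the chamber vacuum packer and hold its lid down

TASK

Switch the vacuum packer on by pushing in the round power button at the left end of its panel until it stays in, then push the clear lid down with your fingertips until it lies flat on its seal, and keep pressing it there: the program finishes while still holding the lid shut. Only press: never lift the lid further open, and leave the jars and the other kitchen things as they stand.

Things in the scene. Friction and masses are not known exactly. Their poses are not given: they have to be found in the camera images.
- packer: Chamber vacuum packer, fixed, stainless, 460 deep (x), 360 wide (y), deck 175 high. Origin: centre of its underside, on the table; x to its back, y to its left seen from the robot, z up. Front 100 mm: panel rising at 0.464 rad from z 118 at x -230 to z 168 at x -130, with power button (y 125), flat gauge and keys, and a 15 mm knob (y -130). Behind it the chamber, floor at z 74, under the lid.
- power (a joint): Travel of the power button, m: 0 = out (off, as at the start), 0.007 = fully in. It slides square to the sloping panel and stays wherever it is left; about 3 N moves it. It counts as on from 0.0045.
- power_top (a point): Centre of the power button's outer face: a plain black round button 28 mm across at the left end of the packer's panel, standing 14 mm off the panel when out and 7 mm when in. The point moves with the button. Its own z axis points straight out of the panel (up and towards the robot); pushing it in is along -z of this point.
- lid_panel: The lid: clear 15 mm plastic plate, 330 wide, 300 from back to front, about 0.9 kg, with a black strip 36 x 200, 14 high, along the top of its front edge. Origin: underside of the plate below the middle of the strip, 290 mm in front of the hinge; axes those of the packer when shut. The hinge line runs along the packer's y axis, at x +175, z +185 of the packer's frame, level with the plate's underside.
- lid_strip (a point): Centre of the top face of the black strip, 29 mm above the plate's underside; moves with the lid. Shut (hard stop): 214 mm above the table, x -115, y 0 of the packer. At the start the lid is 0.34 to 0.44 rad open (309 to 335 mm here). Gas springs float it near 0.4 rad, with friction; pushing the strip down takes up to 15 N, growing towards shut; let go, it rises to about 0.3 rad.
- jar_a: Loose glass jar, 68 mm diameter, 68 high, standing in the chamber, left half, well below the lid; origin under its centre. Leave alone.
- jar_b: The same kind of jar in the right half of the chamber. Leave alone.
- jar_c: The same kind of jar, standing on the table 30 to 50 mm in front of the packer. Leave alone.
- sheet_pan: Aluminium sheet pan 330 x 240 x 29 on the table at the left; origin under its centre. Leave alone.
- turner: Slotted steel turner with dark wooden handle, 265 long, lying in the sheet pan. Leave alone.
- squeeze: Clear squeeze bottle, 58 diameter, 170 high, on the table at the right; origin under its centre. Leave alone.
- mill: Dark wooden pepper mill, 56 diameter, 160 high, on the table at the right; origin under its centre. Leave alone.
- bowl: Steel bowl, 150 diameter, 60 high, on the table at the right near the robot; origin under its centre. Leave alone.

How it is judged:
On the way, in this order (a step that is already met when the one before it is completed fails the run):
1. the power button is pushed in and stays in (value of joint power above 0.0045 m and height (world z) of lid_strip above 0.245 m), for 0.2 s.
2. the lid is pressed flat on its seal by the fingers (height (world z) of lid_strip below 0.22 m and contact force between the fingers and lid_panel above 4 N), for 0.3 s.
At the end, for the whole second after the job is handed in: The power button stays in (at least 4 mm of 7), the lid lies on its seal (strip within 6 mm of its shut height of 214 mm), at rest, and the fingers are still pressing on it with more than 4 N (all of step 2 and value of joint power above 0.004 m and linear speed of lid_panel below 0.02 m/s); the arm keeps its last pose, push and grip.
It fails at once if the lid is lifted further open (its strip over 360 mm above the table) (height (world z) of lid_strip above 0.36 m).
It fails at once if a jar or another loose kitchen thing is shifted, lifted or knocked over (moved 20 mm, jars in the chamber included) (distance of any of jar_a, jar_b, jar_c, sheet_pan, turner, squeeze, mill, bowl from where it was at the start of the episode above 0.02 m or angle between any of jar_a, jar_b, jar_c, squeeze, mill, bowl's own z axis and vertical above 0.35 rad).
It also fails if it takes over 40 s, if anything falls off the work surface, if the arm or the gripper's body presses on something with over 40 N, if the wrist force passes 120 N, or if a joint passes its speed limit or range.

ROBOT

A 6-joint arm with a two-finger parallel gripper is mounted at the origin on the work surface. World frame = base frame: x ahead of the robot, y to its left, z up, the work surface at z = 0. Lengths are in m, angles in rad, forces in N, time in s.
With the tool pointing down it reaches from about 0.275 to 0.825 m from the base axis. Payload 4.9 kg.
Tool frame: the origin (TCP) lies midway between the tips of the shut fingers; the grasp point (between the pads) lies 19 mm behind it (bot.grip_depth is the distance from the TCP to the grasp point, in m); z points along the fingers, y is the line along which they close (so a half turn about z gives the same grasp; the last joint's range is limited). The gripper opens to 85 mm and grips with 20 to 120 N. Pads are 22 mm wide; open, the fingers measure 114 mm over their backs; the gripper's body (76 mm by 85 mm) begins 54 mm behind the grasp point. The pads swing forward as they close: fully open they stand 13 mm farther back than shut.
Start: joints at [1.028, 0.326, -0.193, 1.052, 0, 1.437], TCP at [0.219, 0.505, 0.231] pointing down, gripper open.
Joint ranges: [-2.65, 2.65], [-0.97, 1.79], [-1.3, 1.35], [-1.93, 2.1], [-1.47, 1.37], [-3.14, 3.14]. Speed limits (rad/s): [2.57, 2.57, 3.14, 3.14, 3.14, 3.14].

INTERFACE

Orientations are given as a unit quaternion [w, x, y, z].
In Python, from cell import bot gives the robot as it stands. Calls block until the motion is done:
- bot.move_pose(position, orientation): joint-space move of the TCP to a pose.
- bot.move_linear(position, speed=0.15, rotation=None, until_force=None): straight line of the TCP; rotation=None keeps the orientation; speed is the mean speed in m/s. With until_force (N) it stops when the force on the tool has changed by that much, and returns True; else False.
- bot.goto_joints(angles): joint-space move.
- bot.set_gripper(opening, grasp_force=None): opening from 0.0 (shut) to 1.0 (fully open); grasp_force is the grip in N (None keeps the last); returns when the fingers have stopped.
- bot.wait(seconds).
- bot.solve_ik(position, orientation): joint angles nearest the present ones, or None.
- bot.camera(name): name is "scene" or "side" or "wrist"; returns the picture (384x512x3 uint8, red, green, blue); there is no depth.
- bot.calibration(name): a dict with "mtx" (3x3 intrinsics, pixels), "extrinsics" (4x4, takes a point from world to camera coordinates); the wrist camera has in their place "hand_eye" (4x4, takes a point from camera to tool coordinates, whose origin is the TCP and whose axes are the flange's). Camera axes: x right, y down, z forward; pixel columns grow to the right and rows downward; lengths in m; the calibration is good to about 2 mm. The wrist camera is an equidistant fisheye: a pixel r from the principal point sees the ray r / f radians off the axis. A picture is of the moment at which its call begins: read the wrist's pose just before it. calibration takes no time and is no camera call.
A pose or a line that the arm cannot do raises bot.PlanningError and nothing moves.
- bot.close_job(): hands the job in; it is judged then, once.
Trained networks look in the newest picture that a camera, given by its name, has taken for a name from the list of things; names that differ only in an ending like _2 or _b are one class to them, and where a whole thing is asked for, a point or a joint stands for the part that bears it (a point fixed in the world has none). Each returns a list of dicts, best first, with "confidence" (0 to 1); they miss things now and then, are a little off and sometimes report something else, mostly with a low value. They report only what shows in the picture. A call takes as long as a camera call.
- bot.search_frame(camera, thing): "bbox" ([left, top, width, height] in pixels, round what is visible of it).
Readings, each from a call of its own:
- bot.read_clock(): time.
- bot.read_joint_positions(): joint angles.
- bot.read_joint_vel(): joint speeds.
- bot.read_joint_efforts(): joint torques, N m.
- bot.read_position(): TCP position.
- bot.read_tool_rot(): TCP orientation.
- bot.read_ft_force(): force on the tool from outside, world axes, zero at the start.
- bot.read_moment(): the same for the moment, N m.
- bot.read_gripper_width(): opening from 0.0 (shut) to 1.0 (fully open).
- bot.read_finger_force(): force on a finger pad.
Only numpy, scipy, OpenCV 4.12 (cv2) and the standard library are available. Lean on these libraries where they do the work, as an engineer would, in place of code of your own. Each camera call takes 0.05 s, during which the arm holds its last target. There are 200 camera calls.

## Working session

There is one attempt and no reset: what is moved stays moved. The work goes in short steps, each a Python script; the robot and the scene stay as the last script left them, time stands still between calls to the robot, and variables do not carry over. Pictures are saved under pics/ and viewed, at most 10 in all, crops included, and the job is handed in when it is done.

```bash
mkdir -p pics
python3 - <<'E'
from cell import bot
import cv2,numpy as np
for c in("scene","side"):
    im=bot.camera(c); cv2.imwrite(f"pics/{c}0.png",im[:,:,::-1])
    k=bot.calibration(c); print(c,np.round(k["mtx"],1).tolist(),np.round(k["extrinsics"],4).tolist())
    for t in("packer","power_top","lid_panel","jar_c"):
        print(t,[(r["bbox"],round(r["confidence"],2)) for r in bot.search_frame(c,t)[:2]])
print(bot.read_clock())
E
```

```text
scene [[357.1, 0.0, 257.4], [0.0, 357.1, 189.9], [0.0, 0.0, 1.0]] [[-0.854, 0.5202, 0.0059, 0.4675], [0.4341, 0.7188, -0.5431, -0.1876], [-0.2867, -0.4612, -0.8397, 1.5963], [0.0, 0.0, 0.0, 1.0]]
packer [([154.1, 108.6, 147.2, 141.7], 0.85), ([279.9, 184.8, 5.1, 7.9], 0.47)]
power_top [([283.1, 185.3, 2.0, 5.3], 0.38)]
lid_panel [([161.7, 105.5, 103.1, 111.8], 0.7)]
jar_c [([285.8, 164.9, 19.4, 16.7], 0.68)]
side [[472.4, 0.0, 260.5], [0.0, 472.4, 193.1], [0.0, 0.0, 1.0]] [[-0.3851, -0.9228, -0.012, 0.2802], [-0.7401, 0.3166, -0.5933, 0.4736], [0.5513, -0.2196, -0.8049, 1.6258], [0.0, 0.0, 0.0, 1.0]]
packer [([237.7, 113.2, 110.6, 111.2], 0.6)]
power_top [([257.6, 162.8, 17.7, 7.1], 0.66)]
lid_panel [([241.8, 116.3, 101.5, 51.4], 0.78)]
jar_c [([295.6, 155.3, 17.2, 18.4], 0.81), ([257.5, 164.2, 16.2, 3.2], 0.5)]
0.5
```

View pics/scene0.png

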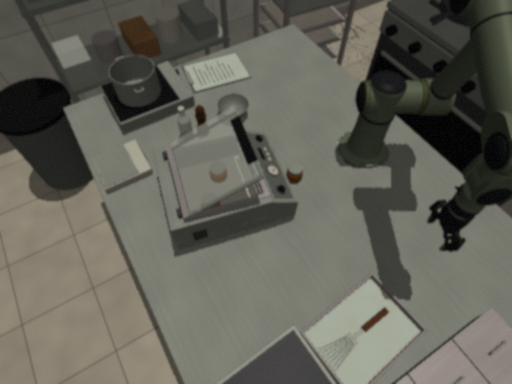

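View pics/side0.png

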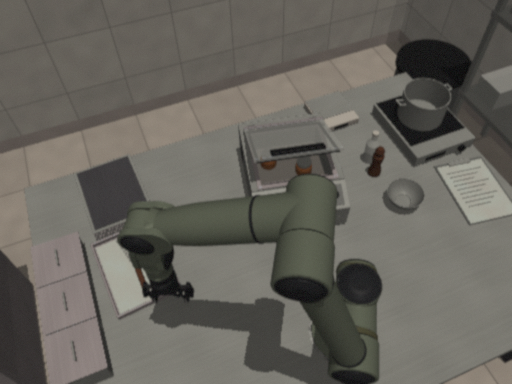

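The scene shows the packer at about (230,190), with its panel on the right side facing the robot. The power button is near (281,187), jar_c near (295,174) and the lid strip near (243,140). I'll enlarge that part of the scene picture.

Run:
```python
import cv2,numpy as np
im=cv2.imread("pics/scene0.png")[100:255,150:310]
im=cv2.resize(im,None,fx=4.8,fy=3.8,interpolation=cv2.INTER_CUBIC)
im=cv2.convertScaleAbs(im,alpha=1.5)
im=cv2.resize(im,(640,620))[:600]
cv2.imwrite("pics/crop.png",im) # 4x
```

```text
(no output)
```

View pics/crop.png

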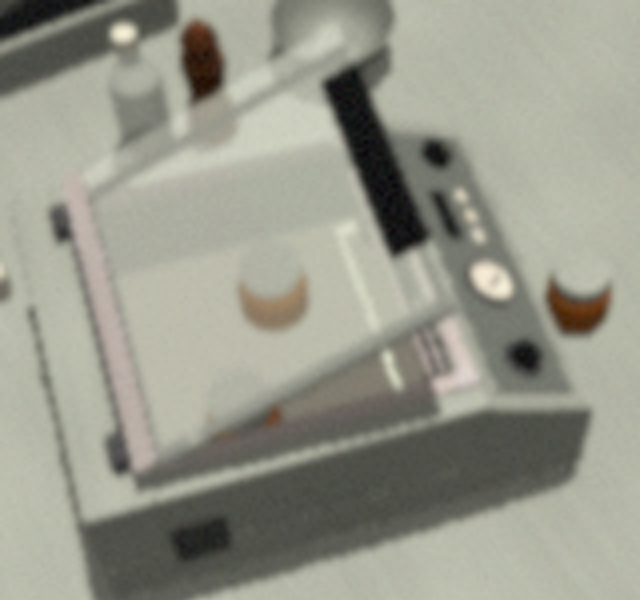

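Enlarged 4x, the power button is at crop (526,353), the knob at (436,153) and the strip from (340,78) to (408,249). The box corners are at (575,478), (588,410) and (85,522). Next I'll fit the packer pose to these.

```bash
cat > h.py <<'E'
from cell import bot
import cv2,numpy as np
from scipy.optimize import least_squares
from scipy.spatial.transform import Rotation as R
def proj(cam,P):
    k=bot.calibration(cam); E=k["extrinsics"]; q=np.atleast_2d(P)@E[:3,:3].T+E[:3,3]; q=q@k["mtx"].T
    return q[:,:2]/q[:,2:]
def toW(p,P): # p=x,y,yaw
    return np.atleast_2d(P)@R.from_euler('z',p[2]).as_matrix().T+[p[0],p[1],0]
def strip(P,a): # lid-frame point (hinge rel) -> packer
    P=np.atleast_2d(P); c,s=np.cos(a),np.sin(a)
    return np.c_[.175+c*P[:,0]+s*P[:,2],P[:,1],.185-s*P[:,0]+c*P[:,2]]
E
python3 - <<'E'
from h import *
px=np.array([[575,478],[588,410],[85,522],[526,353],[436,153],[340,78],[408,249],[492,400]])/4+[150,100]
def model(p):
    P=np.array([[-.23,.18,0],[-.23,.18,.118],[.23,.18,.175],[-.1863,.125,.1555],[-.1867,-.13,.1564]])
    S=strip([[-.29,-.1,.029],[-.29,.1,.029]],p[3])
    return toW(p,np.r_[P,S,[[-.13,.18,.172]]])
f=lambda p:(proj("scene",model(p))-px).ravel()
s=least_squares(f,[.6,0,0,.4],loss='soft_l1')
print(s.x,np.round(s.fun.reshape(-1,2),1).tolist())
print(model(s.x)[[3,5,6]].round(4))
print(proj("side",model(s.x)).round(1).tolist())
p=s.x;j=np.array([291-.0,177])
print("strip shut",toW(p,[[-.115,0,.214],[-.115,.0,.214]])[0])
E
```

```text
[ 0.64365712 -0.09094993 -0.22696     0.37530191] [[0.7, -1.5], [0.5, 0.0], [-2.1, 0.5], [0.1, -0.2], [0.4, -1.3], [-0.2, -0.3], [0.4, 0.2], [-0.7, 2.2]]
[[ 0.4903  0.0728  0.1555]
 [ 0.5391 -0.1694  0.3183]
 [ 0.5841  0.0254  0.3183]]
[[254.7, 238.1], [254.0, 221.6], [236.2, 123.3], [266.5, 204.2], [333.3, 194.4], [322.9, 146.5], [268.4, 154.0], [249.5, 191.7]]
strip shut [ 0.5316063  -0.06507303  0.214     ]
```

```bash
cat >> h.py <<'E'
def ori(yaw,tilt,flip=0): # tool z = sin(tilt)*fwd - cos(tilt)*up, tool y along packer y
    z=R.from_euler('z',yaw).apply([np.sin(tilt),0,-np.cos(tilt)])
    y=R.from_euler('z',yaw).apply([0,1 if flip==0 else -1,0])
    q=R.from_matrix(np.c_[np.cross(y,z),y,z]).as_quat(); return np.r_[q[3],q[:3]]
yaw=-.227
B=np.array([.4903,.0728,.1555]); n=R.from_euler('z',yaw).apply([-.4475,0,.8943])
E
python3 - <<'E'
from h import *
bot.set_gripper(0)
for fl in(0,1):
    j=bot.solve_ik(B+.1*n,ori(yaw,.464,fl)); print(fl,None if j is None else np.round(j,2))
    if j is not None and abs(j[5])<2.6:
        bot.move_pose(B+.1*n,ori(yaw,.464,fl)); break
p=bot.read_position();q=bot.read_tool_rot();im=bot.camera("wrist");cv2.imwrite("pics/w1.png",im[:,:,::-1])
k=bot.calibration("wrist");print({a:np.round(b,4).tolist() for a,b in k.items()})
for t in("power_top","lid_strip"):print([(r["bbox"],r["confidence"]) for r in bot.search_frame("wrist",t)[:2]])
print(p,q,bot.read_clock(),bot.read_ft_force())
H=np.array(k["hand_eye"]);M=np.array(k["mtx"])
def wp(P):
    t=R.from_quat(np.r_[q[1:],q[0]]).inv().apply(P-p); c=H[:3,:3].T@(t-H[:3,3])
    th=np.arctan2(np.hypot(*c[:2]),c[2]); return M[:2,2]+M[0,0]*th*c[:2]/np.hypot(*c[:2])
print("pred btn",wp(B), "tcp",wp(np.array(p)))
E
```

```text
0 [ 0.12 -0.16 -0.82  0.48 -0.15  0.32]
{'mtx': [[297.3186, 0.0, 252.5728], [0.0, 297.3186, 188.9968], [0.0, 0.0, 1.0]], 'hand_eye': [[-0.0003, -0.9632, -0.2687, 0.0671], [1.0, -0.0003, 0.0, 0.0011], [-0.0001, -0.2687, 0.9632, -0.1431], [0.0, 0.0, 0.0, 1.0]]}
[([229.0, 170.3, 31.8, 31.9], 0.92)]
[([0.0, 337.6, 69.9, 45.0], 0.68)]
[0.44699836 0.08336954 0.2451544 ] [ 0.22854491  0.10992018  0.96696483 -0.02576437] 3.15 [-0.1992382  -0.26941646 -0.17100428]
pred btn [250.57317837 187.83451971] tcp [250.55837569 238.49976006]
```

View pics/w1.png

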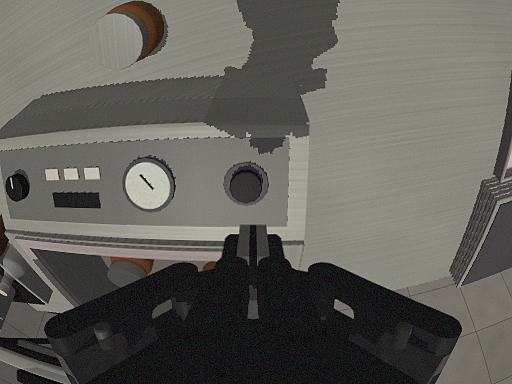

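The wrist picture shows the button face at (246,184), where I predicted (250.6,187.8). That is about 4 mm off to the right and 3 mm off towards the back. I'll correct for it and press.

Run:
```python
from h import *
d=.235/297
y=R.from_euler('z',yaw).apply([0,1,0]); x=np.cross(y,-n)
B2=B+x*3.5*d-y*4.6*d
bot.move_linear(B2+.02*n,.12)
r=bot.move_linear(B2-.012*n,.02,until_force=14)
p=np.array(bot.read_position());print(r,(p-B2)@n,bot.read_ft_force())
bot.wait(.3)
bot.move_linear(B2+.1*n,.12)
im=bot.camera("wrist");cv2.imwrite("pics/w2.png",im[100:300,0:400,::-1])
im=bot.camera("scene");cv2.imwrite("pics/s2.png",cv2.resize(im[60:255,130:390,::-1],None,fx=3,fy=3))
print(B2,bot.read_clock())
```

```text
True -0.006186550515318439 [-3.12799619  0.3318037   6.94223526]
[0.48706776 0.06981102 0.15426071] 6.6083
```

View pics/w2.png

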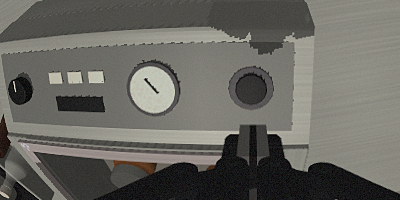

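The fingers stopped 6 mm in with 14 N on the tool. I'll press again, harder, to confirm the button is at its stop, then go above the strip.

Run:
```python
from h import *
B2=np.array([0.48706776,0.06981102,0.15426071])
bot.move_linear(B2+.006*n,.12)
for f in(5,25):
    r=bot.move_linear(B2-.014*n,.015,until_force=f)
    print(r,(np.array(bot.read_position())-B2)@n,bot.read_ft_force())
bot.move_linear(B2+.1*n,.12)
# strip: fit start height .318 at lid angle .375
c,s=np.cos(.375),np.sin(.375)
S=toW([.6437,-.0909,yaw],strip([[-.29,0,.029]],.375))[0]
print("strip",S)
for t in(0,.2,.35):
  for q in (ori(yaw,t),):
    for P in(S+[0,0,.05],[.5316,-.0651,.205]):
        j=bot.solve_ik(P,q);print(t,None if j is None else np.round(j,2))
im=bot.camera("wrist");print([r["bbox"] for r in bot.search_frame("wrist","power_top")[:1]])
```

```text
True -0.006186817882940388 [-2.17457022 -0.17123097  4.36476798]
True -0.006218385406547959 [-3.90810658  1.52350063  8.22655073]
strip [ 0.56163541 -0.07194463  0.31820375]
0 [-0.26  0.31  0.13  1.39  0.   -0.03]
0 [-0.26  0.32 -0.27  0.98  0.   -0.03]
0.2 [-0.26  0.14 -0.1   1.12  0.01 -0.03]
0.2 [-0.26  0.18 -0.49  0.71  0.01 -0.04]
0.35 [-0.26  0.03 -0.27  0.92  0.01 -0.04]
0.35 [-0.27  0.08 -0.65  0.49  0.01 -0.04]
[[234.5, 172.0, 29.7, 32.3]]
```

The button stops at exactly the same depth of -6.2 mm, so it is fully in and latched. Now the lid.

```bash
cat > lid.py <<'E'
from h import *
p=np.array([.6437,-.0909,yaw]); q=ori(yaw,.0)
S=lambda a:toW(p,strip([[-.29,0,.029]],a))[0]
E
python3 - <<'E'
from lid import *
P=np.array(bot.read_position())
bot.move_linear([P[0],P[1],.385],.2,rotation=q)
bot.move_linear(S(.375)+[0,0,.065],.2)
im=bot.camera("wrist");cv2.imwrite("pics/w3.png",im[:,:,::-1])
r=bot.move_linear(S(.375)-[0,0,.03],.04,until_force=3)
print(r,bot.read_position(),bot.read_ft_force(),bot.read_clock())
im=bot.camera("scene");cv2.imwrite("pics/s3.png",cv2.resize(im[60:255,130:390,::-1],None,fx=3,fy=3))
E
```

```text
True [ 0.56108371 -0.07182157  0.32817942] [ 0.63931496 -0.3263058   0.1658243 ] 13.25
```

View pics/w3.png

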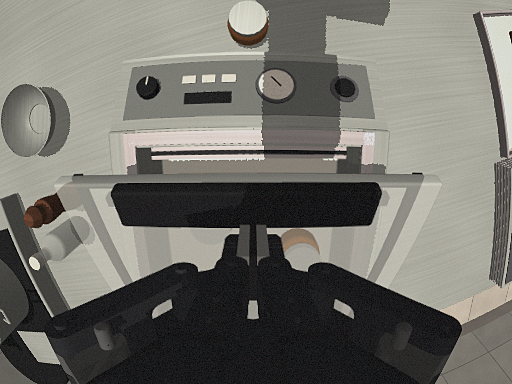

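View pics/s3.png

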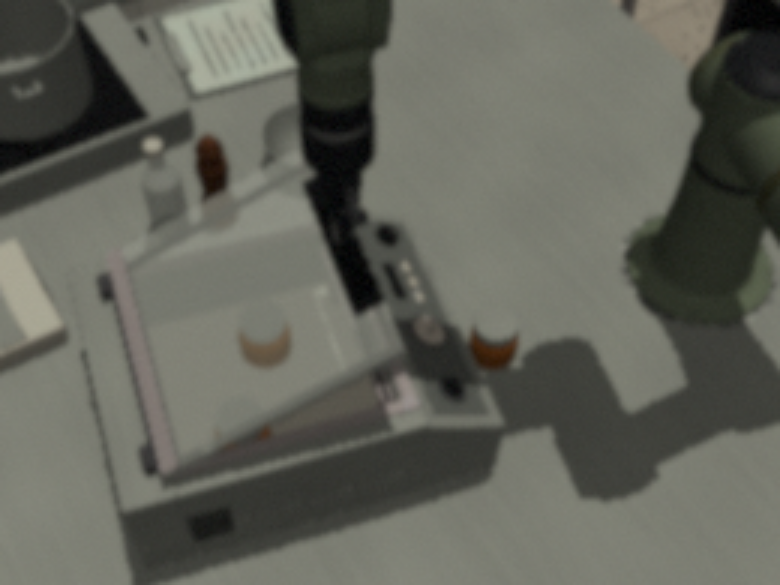

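The wrist picture shows the strip centred under the fingers, spanning columns 112-380. The scene picture shows the fingertips on the strip and the jars where they were. I'll push down along the lid's arc.

Run:
```python
from lid import *
for a in(.3,.2,.1,.03,0.):
    bot.move_linear(S(a),.06)
    print(a,np.round(bot.read_position(),4),np.round(bot.read_ft_force(),1))
z=.214
while bot.read_ft_force()[2]<28 and z>.2:
    z-=.001; bot.move_linear([*S(0)[:2],z],.02); bot.wait(.1)
    print(round(z,4),np.round(bot.read_position(),4),np.round(bot.read_ft_force(),1))
bot.wait(.5)
print(np.round(bot.read_position(),4),np.round(bot.read_ft_force(),1),bot.read_clock())
im=bot.camera("scene");cv2.imwrite("pics/s4.png",cv2.resize(im[60:255,130:390,::-1],None,fx=3,fy=3))
```

```text
0.3 [ 0.5528 -0.0699  0.2983] [ 0.  -1.1  0.5]
0.2 [ 0.5436 -0.0678  0.2713] [ 1.8 -0.3  2.3]
0.1 [ 0.5367 -0.0663  0.2434] [ 1.6 -0.7  4.1]
0.03 [ 0.5335 -0.0655  0.2233] [2.  0.2 4.4]
0.0 [ 0.5326 -0.0653  0.2147] [1.8 0.3 6.3]
0.213 [ 0.5325 -0.0653  0.2142] [ 0.5 -1.5  8. ]
0.212 [ 0.5325 -0.0653  0.214 ] [-0.5 -0.9 13.9]
0.211 [ 0.5326 -0.0653  0.2139] [-3.4 -0.1 19.8]
0.21 [ 0.5326 -0.0653  0.2139] [-6.   1.8 26.3]
0.209 [ 0.5326 -0.0653  0.2139] [-7.7  1.  32.2]
[ 0.5326 -0.0653  0.2139] [-8.5  1.9 32. ] 18.275
```

View pics/s4.png

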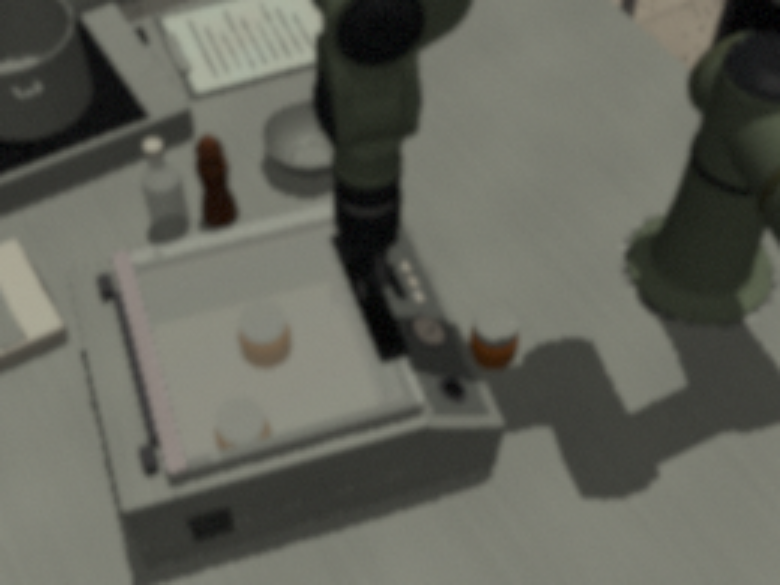

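The lid lies flat at 214 mm and is held with 32 N. The button is in and the jars have not moved.

```bash
python3 -c "
from cell import bot
print(bot.close_job())"
```

```text
the job is handed in; nothing more can be done
None
```

I handed the job in with the power button pushed fully in and the lid flat on its seal at 214 mm, held with about 32 N; the clock read 18.3 s just before, and no verdict came back.

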